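Swap the kit trays on a mower repair bench

TASK

The empty tray has been left standing out of the rack: first push it fully home, pressing only on the front of its lip. Then hook a fingertip behind the lip of the tray that carries the red battery pack and draw it gently out to its stop, touching that lip only from behind. Grip or lift nothing, keep the pack lying in its tray, and leave the wheel's tray and everything else on the bench where they are.

Things in the scene. Friction and masses are not known exactly. Their poses are not given: they have to be found in the camera images.
- battery_lip (a point): Middle of the top edge of the upright yellow lip of the tray with the red battery pack. Lip: 100 mm wide (y), 9 mm thick (x, 4.5 mm either side of this point), top 76 mm above the bench. Its axes are the tray's: x points inward along the rails (the way the tray goes home), y along the lip, z up; drawing the tray out moves it along -x.
- battery_pocket (a point): Middle of the floor of the empty pocket behind the battery tray's lip, for a fingertip: 42 mm long (x), 92 mm wide (y), floor 24 mm above the bench, the lip 52 mm high on its -x side, 20 mm high walls on the others; the pack's well lies behind it. Moves with the tray; axes as battery_lip. The three grey trays, 100 mm wide, 152 mm long, stand 125 mm apart in places that change.
- battery_tray (a joint): Slide of the battery pack's tray, m: 0 fully home, 0.09 drawn out to its stop. It stays where it is left; about 2 N moves it.
- empty_lip (a point): Middle of the top edge of the yellow lip of the empty tray, the one left standing out at the start; same tray, sizes and axes as battery_lip.
- empty_tray (a joint): Slide of the empty tray, m: 0 fully home, 0.09 fully out. Starts 0.055 to 0.088 out. It stays where it is left; about 2 N moves it.
- wheel_lip (a point): Middle of the top edge of the yellow lip of the third tray, which carries the small wheel and stays shut; same sizes as battery_lip.
- wheel_tray (a joint): Slide of the wheel's tray, m: 0 home, 0.09 fully out. Starts at 0 to 0.003.
- pack_mid (a point): Centre of the loose battery pack, red with a black top, 74 x 68 x 45 mm, lying in its tray's well (96 x 92 mm), its top 69 mm above the bench. It rides along with the tray.
- wheel_mid (a point): Centre of the loose small lug wheel, 80 mm across, 34 mm thick (hub 40 mm), lying flat in the third tray, hub top 64 mm above the bench.
- drill_mid (a point): Cordless drill, black and red, standing on its battery beside the trays, about 185 mm tall and 190 mm long; point 90 mm above its foot.
- oil_mid (a point): Black oil bottle, 60 mm across, 150 mm tall; point half-way up.
- tin_mid (a point): Small pale tin with a blue band, 72 mm across, 50 mm tall; point half-way up.
- driver_grip (a point): Screwdriver with orange handle lying on the bench; point on its handle.
- spanner_grip (a point): Steel spanner lying on the bench; point on its handle.
- spare_mid (a point): Larger spare lug wheel, 110 mm across, 40 mm thick, lying flat on the bench; its centre.

How it is judged:
On the way, in this order (a step that is already met when the one before it is completed fails the run):
1. the empty tray is pushed fully home (within 6 mm) (value of joint empty_tray below 0.006 m), for 0.2 s.
2. the battery pack's tray is drawn out to its stop (within 7 mm) (value of joint battery_tray above 0.083 m), for 0.2 s.
At the end, for the whole second after the job is handed in: The empty tray is home (within 6 mm), the battery pack's tray out at its stop (0.083 m or more of 0.09), both at rest, the pack lying flat in its tray's well, the wheel's tray still shut (under 12 mm) with its wheel in it, and every other loose thing within 25 mm of where it was (value of joint empty_tray below 0.006 m and value of joint battery_tray above 0.083 m and value of joint wheel_tray below 0.012 m and x of pack_mid in the frame of battery_lip between 0.075 and 0.122 m and y of pack_mid in the frame of battery_lip between -0.025 and 0.025 m and z of pack_mid in the frame of battery_lip below -0.02 m and angle between pack_mid's own z axis and vertical below 0.15 rad and z of wheel_mid in the frame of wheel_lip below -0.025 m and velocity of joint battery_tray between -0.01 and 0.01 m/s and velocity of joint empty_tray between -0.01 and 0.01 m/s and distance of each of drill_mid, oil_mid, tin_mid, driver_grip, spanner_grip, spare_mid from where it was at the start of the episode below 0.025 m); the robot touches nothing.
It fails at once if the battery tray is drawn out (over 20 mm) while the empty tray is not yet home (over 20 mm) (value of joint each of battery_tray, empty_tray above 0.02 m).
It fails at once if a lip is pinched, or pressed on the wrong side: over 3 N on the outside of the battery tray's lip or the inside of the empty tray's lip (contact force between the fingers and battery_tray_c6 above 3 N or contact force between the fingers and empty_tray_c6 above 3 N).
It fails at once if the battery tray is yanked or slammed (faster than 0.35 m/s) (velocity of joint battery_tray above 0.35 m/s or velocity of joint battery_tray below -0.35 m/s).
It fails at once if the pack or the wheel is lifted over 10 mm off its tray, or the pack tipped (z of pack_mid in the frame of battery_lip above -0.0195 m or angle between pack_mid's own z axis and vertical above 0.2 rad or z of wheel_mid in the frame of wheel_lip above -0.025 m).
It fails at once if the wheel's tray is drawn out over 15 mm, or another loose thing on the bench is moved over 30 mm (value of joint wheel_tray above 0.015 m or distance of any of drill_mid, oil_mid, tin_mid, driver_grip, spanner_grip, spare_mid from where it was at the start of the episode above 0.03 m).
It also fails if it takes over 43 s, if anything falls off the work surface, if the arm or the gripper's body presses on something with over 40 N, if the wrist force passes 120 N, or if a joint passes its speed limit or range.

ROBOT

A 7-joint arm with a two-finger parallel gripper is mounted at the origin on the work surface. World frame = base frame: x ahead of the robot, y to its left, z up, the work surface at z = 0. Lengths are in m, angles in rad, forces in N, time in s.
With the tool pointing down it reaches from about 0.4 to 0.875 m from the base axis. Payload 19.3 kg.
Tool frame: the origin (TCP) lies at the centre of the arm's flange, where the gripper is bolted on; the fingertips stand 173 mm ahead of it and the grasp point (between the pads) lies 155 mm ahead of it (bot.grip_point_offset is the distance from the TCP to the grasp point, in m); z points along the fingers, x is the direction in which the jaws open and shut, and the axes are right-handed (so a half turn about z gives the same grasp; the last joint's range is limited). The gripper opens to 85 mm and grips with 20 to 120 N. Pads are 22 mm wide; open, the fingers measure 114 mm over their backs; the gripper's body (76 mm by 85 mm) begins 54 mm behind the grasp point. The pads swing forward as they close: fully open they stand 13 mm farther back than shut.
Start: joints at [1.22, 0.521, -0.036, 1.599, 0.021, 1.021, -0.113], TCP at [0.173, -0.601, 0.405] pointing down, gripper open.
Joint ranges: [-2.91, 2.91], [-0.3, 2.13], [-1.5, 1.42], [0.17, 2.43], [-1.26, 4.41], [0.16, 1.93], [-2.52, 2.52]. Speed limits (rad/s): [1.89, 1.89, 2.39, 2.39, 3.01, 3.01, 3.01].

INTERFACE

Orientations are given as [roll, pitch, yaw] about the fixed x, y, z axes, in that order (R = Rz(yaw) Ry(pitch) Rx(roll)).
In Python, from workcell import bot gives the robot as it stands.
- The arm moves only by the tool step_arm, never from a script. Its argument "plan" is a list that holds one entry, the list of rows, each a list of 4 numbers: the shift along the world's x, y, z in cm, then the turn about the world's z in rad. A call has 1 to 12 rows; each row is the pose to reach, as a shift and turn from the pose measured when the call began; what a row does not reach only later rows make up. A row lasts 1/12 s, in which the tool goes at most 41.7 mm and 7.16 degrees, less where a joint would pass 70% of its speed; a pose out of reach is approached as far as the arm can. A call with a gripper value outside its range is refused whole. "jaw" is the closure, from 0 (fully open) to 1 (shut), set as the call begins (left out, the last holds). The fingers move at their own pace and stop on an object; "force" is the grip in N (left out, the last holds). Time passes only in rows, so rows that repeat a pose let the fingers close. It gives the time, the measured TCP pose, the force and the opening at its end, in the units of the state.
- bot.observe(): the state, without advancing time (a new reading comes with each control period).
- bot.grab_frame(name): name is "scene" or "side" or "wrist"; returns a dict with "pixels" (400x640x3 uint8, blue, green, red), "mtx" (3x3 intrinsics, pixels), "R" (3x3) and "t" (3): a world point X has camera coordinates R X + t. Camera axes: x right, y down, z forward; pixel columns grow to the right and rows downward; lengths in m; the calibration is good to about 2 mm. The wrist camera is an equidistant fisheye: a pixel r from the principal point sees the ray r / f radians off the axis. A picture is of the moment at which its call begins. There is no depth.
- bot.job_done(): hands the job in, once; it reports no verdict.
The state is a dict: "clock": time; "qpos": joint angles; "qd": joint speeds; "joint_efforts": joint torques, N m; "position": TCP position; "tool_rot": TCP orientation; "force": force on the tool from outside, world axes, zero at the start; "moment": the same for the moment, N m; "grip_width": finger opening in m.
Only numpy, scipy, OpenCV 4.12 (cv2) and the standard library are available. Lean on these libraries where they do the work, as an engineer would, in place of code of your own. Each camera call takes 0.05 s, during which the arm holds its last target.

## Working session

There is one attempt and no reset: what is moved stays moved. The work goes in short steps, Python scripts to look and compute and a tool call to move; the robot and the scene stay as the last step left them, time stands still between calls to the robot, and variables do not carry over. Pictures are saved under pics/ and viewed, and the job is handed in when it is done.

Besides the shell and the picture viewer there is one more tool, called after "Request:" as name(argument=value, ...) on one line, values as JSON. step_arm: Moves the arm, as the interface text tells. Its arguments: {"type":"object","properties":{"plan":{"type":"array"},"jaw":{"type":"number"},"force":{"type":"number"}},"required":["plan"]}

```bash
mkdir -p pics; ls; python3 - <<'E'
from workcell import bot
import cv2
for n in ["scene","side","wrist"]:
    f=bot.grab_frame(n); cv2.imwrite(f"pics/{n}0.png",f["pixels"])
    import pickle; pickle.dump(f,open(f"{n}0.pkl","wb"))
    print(n,f["mtx"].tolist(),f["R"].round(3).tolist(),f["t"].round(3).tolist())
s=bot.observe()
for k in s: print(k,s[k])
print(bot.grip_point_offset)
E
```

```text
pics
scene [[424.77462548997323, 0.0, 317.9610453131263], [0.0, 424.77462548997323, 199.04314160017768], [0.0, 0.0, 1.0]] [[-0.057, 0.998, -0.008], [0.546, 0.025, -0.837], [-0.836, -0.052, -0.546]] [0.117, -0.214, 1.628]
side [[482.9380556509775, 0.0, 319.3326233693752], [0.0, 482.9380556509775, 204.78878074636654], [0.0, 0.0, 1.0]] [[-0.733, -0.68, -0.02], [-0.365, 0.418, -0.832], [0.574, -0.603, -0.554]] [0.34, 0.279, 1.196]
wrist [[309.70691628693146, 0.0, 326.17207248660566], [0.0, 309.70691628693146, 198.79517381564196], [0.0, 0.0, 1.0]] [[0.278, -0.961, -0.002], [-0.914, -0.265, 0.307], [-0.296, -0.083, -0.952]] [-0.624, -0.04, 0.38]
clock 0.15
qpos [ 1.21978908  0.52188209 -0.03631561  1.59985834  0.02120804  1.02109303
 -0.1127899 ]
qd [ 5.74781788e-05  9.95132940e-05 -1.02607803e-03 -3.83614465e-03
 -8.05906815e-04 -9.29778768e-04 -1.07389545e-03]
joint_efforts [ 3.02260858e-03 -9.27390361e+01  1.98127359e+00 -3.70064020e+01
  1.80403824e-02  6.24629640e-03 -1.06341249e-04]
position [ 0.17315533 -0.60043437  0.40426161]
tool_rot [ 3.14152322e+00  8.52844052e-04 -1.28999771e+00]
force [-0.02548002 -0.76606961 -0.12135107]
moment [0.03626798 0.0150112  0.02553678]
grip_width 0.08559445236121471
0.1547
```

View pics/scene0.png

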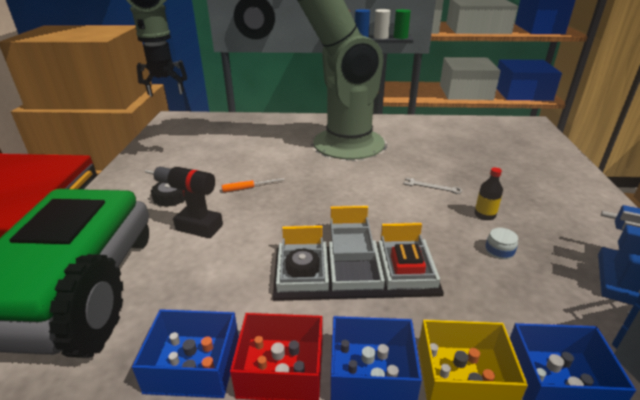

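View pics/side0.png

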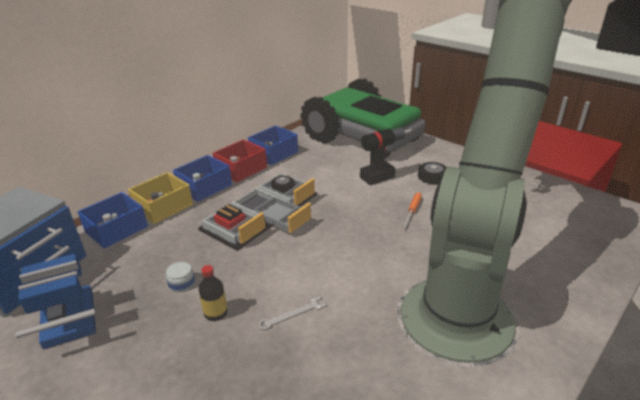

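View pics/wrist0.png

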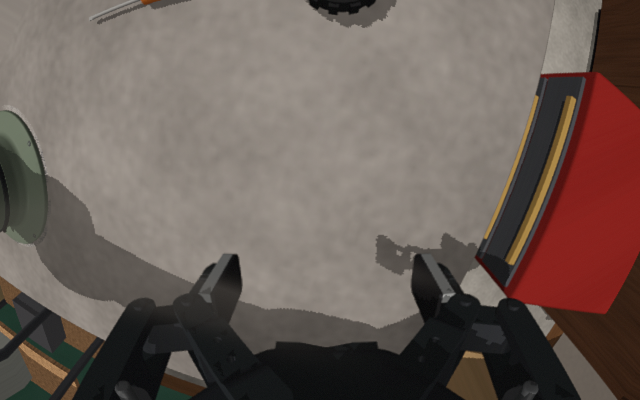

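The scene view shows three yellow lips at about (302,234) for the wheel tray, (349,214) for the empty tray standing out, and (401,232) for the battery tray. The side view shows the same lips at (304,190), (299,217) and (250,228). Next I'll measure them.

```bash
cat > h.py <<'E'
import numpy as np,cv2,pickle
def ray(f,u,v):
    d=np.linalg.inv(f["mtx"])@np.array([u,v,1.0]); R=f["R"]; return -R.T@f["t"], R.T@d
def onz(f,u,v,z):
    c,d=ray(f,u,v); return c+d*(z-c[2])/d[2]
def proj(f,X):
    p=f["mtx"]@(f["R"]@np.array(X)+f["t"]); return p[:2]/p[2]
def tri(f1,p1,f2,p2):
    c1,d1=ray(f1,*p1);c2,d2=ray(f2,*p2)
    s=np.linalg.lstsq(np.c_[d1,-d2],c2-c1,rcond=None)[0]
    a=c1+s[0]*d1;b=c2+s[1]*d2
    return (a+b)/2,np.linalg.norm(a-b)
def lips(f,box):
    hsv=cv2.cvtColor(f["pixels"],cv2.COLOR_BGR2HSV)
    m=cv2.inRange(hsv,(15,130,90),(32,255,255))
    k=np.zeros_like(m);x0,y0,x1,y1=box;k[y0:y1,x0:x1]=255;m&=k
    cs=[c for c in cv2.findContours(m,cv2.RETR_EXTERNAL,cv2.CHAIN_APPROX_NONE)[0] if cv2.contourArea(c)>60]
    return m,cs
E
python3 - <<'E'
from h import *
for n,box in (("scene",(260,190,450,260)),("side",(220,160,330,260))):
    f=pickle.load(open(n+"0.pkl","rb"));m,cs=lips(f,box)
    x0,y0,x1,y1=box
    im=cv2.resize(f["pixels"][y0:y1,x0:x1],None,fx=4 if n=="scene" else 6,fy=4 if n=="scene" else 6,interpolation=cv2.INTER_CUBIC);cv2.imwrite(f"pics/{n}_z.png",im)
    for c in cs:
        q=cv2.approxPolyDP(c,3,True)[:,0]
        print(n,cv2.contourArea(c),q.tolist())
        for p in q: print("   z76",onz(f,*p,.076).round(4))
E
```

```text
scene 655.0 [[322, 226], [283, 226], [285, 243], [318, 243]]
   z76 [ 0.6341 -0.0696  0.076 ]
   z76 [ 0.6386 -0.167   0.076 ]
   z76 [ 0.7052 -0.1538  0.076 ]
   z76 [ 0.7015 -0.0758  0.076 ]
scene 631.5 [[421, 223], [383, 223], [382, 235], [385, 240], [417, 240]]
   z76 [0.6099 0.1783 0.076 ]
   z76 [0.6143 0.0831 0.076 ]
   z76 [0.6636 0.0772 0.076 ]
   z76 [0.6826 0.083  0.076 ]
   z76 [0.679  0.1589 0.076 ]
scene 558.5 [[367, 206], [331, 206], [333, 222], [364, 222]]
   z76 [0.5396 0.0459 0.076 ]
   z76 [ 0.544 -0.05   0.076]
   z76 [ 0.6159 -0.0427  0.076 ]
   z76 [0.6123 0.0355 0.076 ]
side 344.0 [[261, 213], [239, 227], [241, 241], [263, 227]]
   z76 [0.6221 0.0855 0.076 ]
   z76 [0.6164 0.1754 0.076 ]
   z76 [0.5605 0.2139 0.076 ]
   z76 [0.5638 0.1292 0.076 ]
side 257.0 [[309, 203], [288, 217], [290, 231], [307, 218]]
   z76 [ 0.5506 -0.0495  0.076 ]
   z76 [0.5454 0.0463 0.076 ]
   z76 [0.4909 0.091  0.076 ]
   z76 [0.4991 0.0126 0.076 ]
side 219.5 [[312, 179], [294, 190], [296, 203], [313, 192]]
   z76 [ 0.6443 -0.1616  0.076 ]
   z76 [ 0.6402 -0.0727  0.076 ]
   z76 [ 0.5811 -0.0229  0.076 ]
   z76 [ 0.5853 -0.1043  0.076 ]
```

```bash
python3 - <<'E'
from h import *
C={}
for n,box in (("scene",(260,190,450,260)),("side",(220,160,330,260))):
    f=pickle.load(open(n+"0.pkl","rb"));m,cs=lips(f,box)
    for c,nm in zip(cs,("wheel","bat","empty") if n=="scene" else ("bat","empty","wheel")):
        k=np.zeros_like(m);cv2.drawContours(k,[c],-1,255,-1)
        b=f["pixels"].astype(float); s=b[:,:,2]-b[:,:,0]   # red-blue: yellow high
        us=np.where(k.any(0))[0][3:-3]; pts=[]
        for u in us:
            v=np.where(k[:,u])[0][0]; hi=s[v+3:v+6,u].mean(); lo=s[v-5:v-3,u].mean(); h=(hi+lo)/2
            for r in range(v-4,v+4):
                if s[r,u]<h<=s[r+1,u]: pts.append((u,r+(h-s[r,u])/(s[r+1,u]-s[r,u])));break
        pts=np.array(pts,np.float32); vx,vy,x,y=cv2.fitLine(pts,cv2.DIST_HUBER,0,.01,.01).ravel()
        xs=np.where(k.any(0))[0]
        e=[onz(f,u,y+(u-x)*vy/vx,.076) for u in (xs[0]-.5,xs[-1]+.5)]
        d=e[1]-e[0]; 
        if d[1]<0:d=-d
        print(n,nm,"mid",((e[0]+e[1])/2).round(4),"len",np.linalg.norm(d).round(4),"yaw",np.arctan2(-d[0],d[1]).round(3))
# rack base front edge, drill foot
f=pickle.load(open("scene0.pkl","rb"))
for nm,p,z in (("rackL",(275,295),0),("rackR",(440,293),0),("drilltop",(195,170),.18),("drillfoot",(197,225),0),("drilltip",(150,172),.16),("spare",(165,190),.02)): print(nm,onz(f,*p,z).round(3))
E
```

```text
scene wheel mid [ 0.6314 -0.1199  0.076 ] len 0.1028 yaw 0.091
scene bat mid [0.6084 0.1299 0.076 ] len 0.1015 yaw 0.093
scene empty mid [ 0.5364 -0.0033  0.076 ] len 0.1021 yaw 0.089
side bat mid [0.627  0.1196 0.076 ] len 0.1068 yaw 0.096
side empty mid [ 0.5565 -0.0104  0.076 ] len 0.1063 yaw 0.097
side wheel mid [ 0.651  -0.1287  0.076 ] len 0.1036 yaw 0.078
rackL [ 0.8   -0.169  0.   ]
rackR [0.775 0.207 0.   ]
drilltop [ 0.549 -0.401  0.18 ]
drillfoot [ 0.544 -0.427  0.   ]
drilltip [ 0.529 -0.531  0.16 ]
spare [ 0.396 -0.568  0.02 ]
```

View pics/scene_z.png

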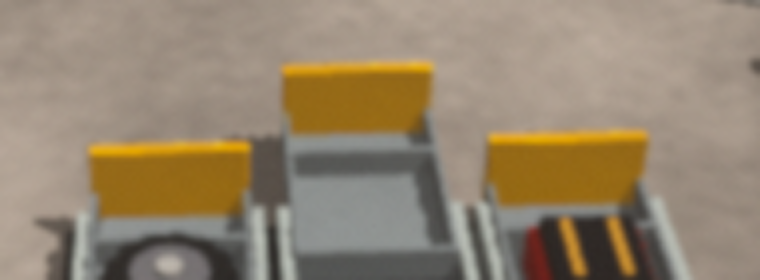

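Fitting the top edges gives a rack yaw of about 0.093 rad. The lip centres are empty (0.546, −0.003), battery (0.617, 0.130) and wheel (0.641, −0.12). The 125 mm pitch and 100 mm lip widths match the given sizes. I'll close the jaws and travel high to a point in front of the empty lip.

Request:
step_arm(plan=[[[1,2,0,-0.02],[3,5.5,0,-0.05],[5,9.2,0,-0.08],[7,12.9,0,-0.11],[9,16.6,0,-0.14],[11,20.3,0,-0.17],[13,24,0,-0.188],[15,27.6,0,-0.188],[17,31.3,0,-0.188],[19,35,0,-0.188],[21,38.6,0,-0.188],[23,42.3,0,-0.188]]], jaw=1, force=60)

```text
clock: 1.15
position: [0.4026, -0.1774, 0.4044]
tool_rot: [-3.141, 0.001, -1.478]
force: [1.9, -1.1, -0.2]
grip_width: 0.0001
```

Request:
step_arm(plan=[[[2,3.5,0,0],[4,7,0,0],[6,10.5,0,0],[8,14,0,0],[9.2,16.9,0,0],[9.2,16.9,-3,0],[9.2,16.9,-6,0],[9.2,16.9,-9,0],[9.2,16.9,-12,0],[9.2,16.9,-14,0],[9.2,16.9,-14,0],[9.2,16.9,-14,0]]])

```text
clock: 2.15
position: [0.4944, -0.0083, 0.2642]
tool_rot: [3.14, 0.001, -1.478]
force: [0.6, -0.1, 0.3]
grip_width: 0.0001
```

```bash
python3 - <<'E'
from workcell import bot
import cv2,pickle
for n in ["side","wrist"]:
    f=bot.grab_frame(n); pickle.dump(f,open(n+"1.pkl","wb"));im=f["pixels"]
    if n=="side": im=cv2.resize(im[110:290,150:420],None,fx=2.9,fy=2.9,interpolation=cv2.INTER_CUBIC)
    cv2.imwrite(f"pics/{n}1.png",im)
E
```

```text
(no output)
```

View pics/side1.png

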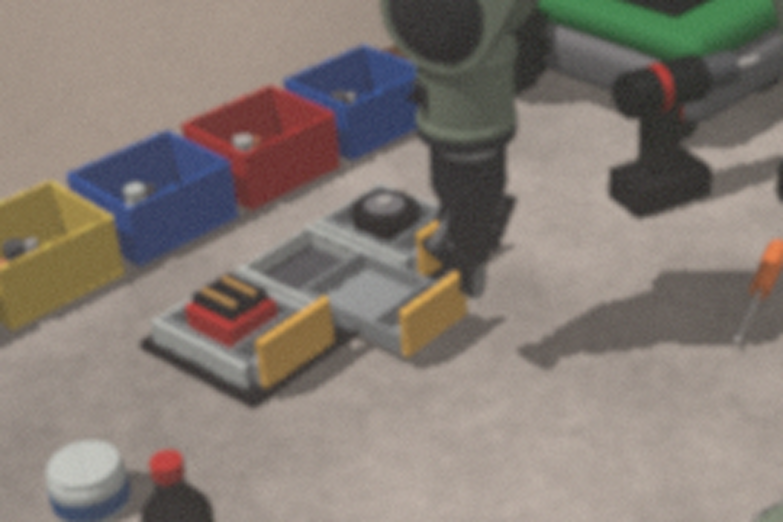

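View pics/wrist1.png

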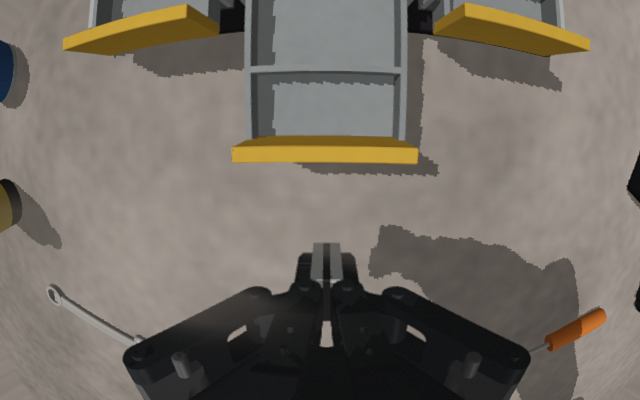

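The wrist view shows the closed fingers at (325,260), centred on the empty lip, which spans columns 232–418 with its top at rows 138–162. I'll use this close view to check the lip position and fingertip geometry.

```bash
cat >> h.py <<'E'
def fray(f,u,v):
    K=f["mtx"];x=(u-K[0,2])/K[0,0];y=(v-K[1,2])/K[1,1];r=np.hypot(x,y)
    d=np.array([x/r*np.sin(r),y/r*np.sin(r),np.cos(r)]) if r>0 else np.array([0,0,1.])
    return -f["R"].T@f["t"], f["R"].T@d
def fz(f,u,v,z):
    c,d=fray(f,u,v); return c+d*(z-c[2])/d[2]
def fproj(f,X):
    p=f["R"]@np.array(X)+f["t"];r=np.hypot(p[0],p[1]);th=np.arctan2(r,p[2]);K=f["mtx"]
    return K[0,0]*th*p[0]/r+K[0,2],K[1,1]*th*p[1]/r+K[1,2]
E
python3 - <<'E'
from h import *
f=pickle.load(open("wrist1.pkl","rb"))
T=np.array([.4944,-.0083,.2642]);a=.093
ex=np.array([np.cos(a),np.sin(a),0])
for dz in (.155,.173,.186):
  for o in (-.011,.011): print(dz,o,np.round(fproj(f,T+ex*o-[0,0,dz]),1))
for nm,p in (("Lout",(233,162)),("Rout",(418,162)),("Lin",(233,148)),("Rin",(416,148))): print(nm,fz(f,*p,.076).round(4))
m,cs=lips(f,(50,0,600,180))
for c in cs: print(cv2.approxPolyDP(c,3,True)[:,0].tolist())
for p in [(64,40),(64,49),(220,32),(590,44),(588,51),(440,33)]: print(p,fz(f,*p,.076).round(4))
cv2.imwrite("pics/w1z.png",cv2.resize(f["pixels"][100:300,200:450],None,fx=3,fy=3))
E
```

```text
0.155 -0.011 [326.3 296. ]
0.155 0.011 [326.3 257. ]
0.173 -0.011 [326.3 276.6]
0.173 0.011 [326.3 240. ]
0.186 -0.011 [326.3 264.6]
0.186 0.011 [326.4 229.8]
Lout [0.5383 0.0459 0.076 ]
Rout [ 0.5475 -0.0524  0.076 ]
Lin [0.5459 0.0461 0.076 ]
Rin [ 0.5548 -0.0501  0.076 ]
[[232, 147], [233, 162], [417, 163], [416, 147], [392, 137], [265, 136]]
[[218, 30], [209, 29], [208, 22], [204, 26], [199, 12], [196, 20], [189, 18], [188, 5], [79, 32], [63, 39], [63, 49], [114, 54], [217, 35]]
[[433, 30], [435, 34], [541, 55], [589, 50], [589, 40], [577, 34], [469, 3], [436, 21]]
(64, 40) [0.6155 0.1763 0.076 ]
(64, 49) [0.6091 0.1753 0.076 ]
(220, 32) [0.6076 0.0576 0.076 ]
(590, 44) [ 0.6451 -0.1683  0.076 ]
(588, 51) [ 0.6394 -0.1664  0.076 ]
(440, 33) [ 0.6182 -0.0561  0.076 ]
```

View pics/w1z.png

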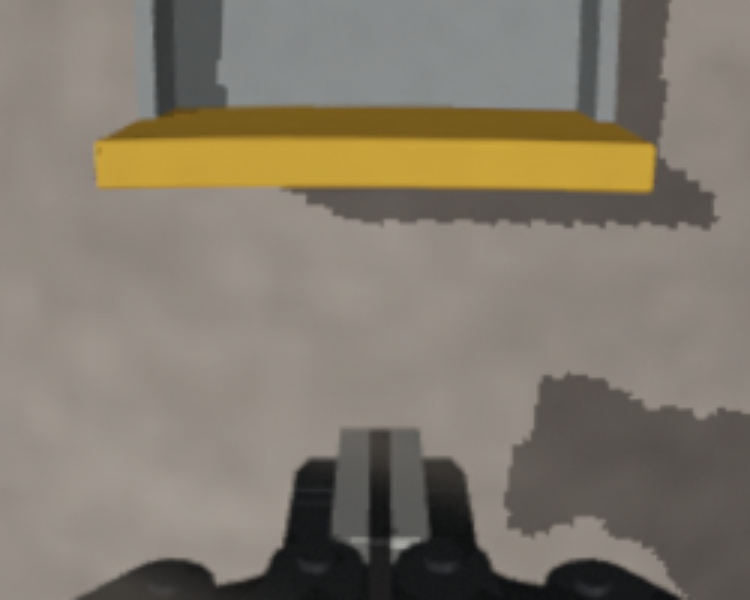

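Empty lip centre is (0.547, −0.003), which agrees with the earlier measurement. Fingertips lie 173 mm ahead when shut, as stated. Now lower the arm and push.

Request:
step_arm(plan=[[[0,0,-2.2,0],[0,0,-4.2,0],[0,0,-4.2,0],[1.5,0.14,-4.2,0],[3,0.28,-4.2,0],[3.8,0.35,-4.2,0],[4.6,0.43,-4.2,0],[5.4,0.5,-4.2,0],[6.2,0.58,-4.2,0],[7,0.65,-4.2,0],[7.8,0.73,-4.2,0],[8.6,0.8,-4.2,0]]])

```text
clock: 3.25
position: [0.5816, -0.0004, 0.2237]
tool_rot: [-3.14, 0.0, -1.478]
force: [-3.4, -1.9, 2.8]
grip_width: 0.0002
```

Request:
step_arm(plan=[[[0.8,0.07,0,0],[1.4,0.13,0,0],[1.9,0.18,0,0],[2.3,0.21,0,0],[2.7,0.25,0,0],[2.9,0.27,0,0],[2.9,0.27,0,0]]])

```text
clock: 3.83
position: [0.611, 0.0024, 0.2237]
tool_rot: [-3.14, 0.001, -1.478]
force: [-0.2, 0.2, -0.9]
grip_width: -0.0001
```

Request:
step_arm(plan=[[[0.2,0.02,0,0],[0.4,0.04,0,0],[0.5,0.05,0,0],[0.6,0.06,0,0],[0.7,0.07,0,0]]])

```text
clock: 4.25
position: [0.6159, 0.003, 0.2234]
tool_rot: [3.136, -0.0, -1.478]
force: [-29.0, -1.6, 22.4]
grip_width: -0.0002
```

```bash
python3 - <<'E'
from workcell import bot
import cv2,pickle
for n in ["wrist"]:
    f=bot.grab_frame(n); pickle.dump(f,open(n+"2.pkl","wb"));im=f["pixels"]
    cv2.imwrite(f"pics/{n}2.png",im)
print(bot.observe()["force"])
E
```

```text
[-24.36439639  -1.39621592  18.17394937]
```

View pics/wrist2.png

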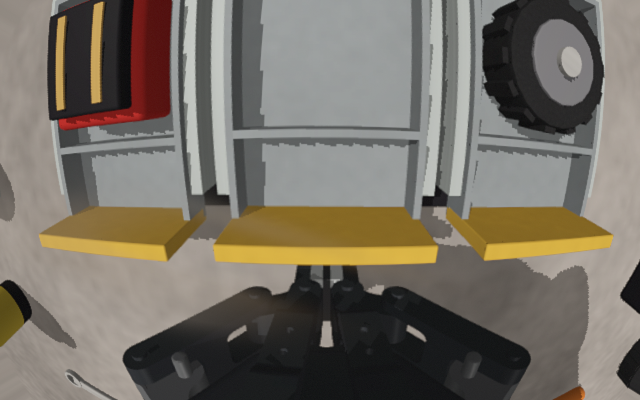

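The force jumped to about 29 N, so the tray is at its stop. The wrist view shows all three lips in line: battery left (40–205, 208–260), empty in the middle (215–437, 205–264), wheel right (447–612, 208–260). I'll measure the battery lip from here.

```bash
python3 - <<'E'
from h import *
f=pickle.load(open("wrist2.pkl","rb"))
m,cs=lips(f,(20,190,630,275))
a=.093;ex=np.array([np.cos(a),np.sin(a)]);ey=np.array([-ex[1],ex[0]])
for c in cs:
    for p in cv2.approxPolyDP(c,2.5,True)[:,0]:
        X=fz(f,*map(float,p),.076); print(p,X.round(4)[:2],"tray",(X[:2]@ex).round(4),(X[:2]@ey).round(4))
    print()
cv2.imwrite("pics/w2z.png",cv2.resize(f["pixels"][110:270,20:280],None,fx=3,fy=3))
E
```

```text
[447 208] [ 0.6569 -0.044 ] tray 0.6499 -0.1048
[446 217] [ 0.6529 -0.0445] tray 0.6459 -0.1049
[484 260] [ 0.6329 -0.0701] tray 0.6237 -0.1286
[608 247] [ 0.6415 -0.1662] tray 0.6233 -0.2251
[612 238] [ 0.6475 -0.1671] tray 0.6292 -0.2265
[610 233] [ 0.6506 -0.1627] tray 0.6327 -0.2224
[563 207] [ 0.6629 -0.1111] tray 0.6497 -0.1722
[471 208] [ 0.6578 -0.0555] tray 0.6499 -0.1163
[467 220] [ 0.6523 -0.0549] tray 0.6443 -0.1153
[462 220] [ 0.6521 -0.0525] tray 0.6444 -0.1128

[ 39 236] [0.6165 0.1774] tray 0.6303 0.1194
[ 43 246] [0.61   0.1757] tray 0.6237 0.1183
[167 260] [0.6189 0.0788] tray 0.6235 0.021
[204 217] [0.6433 0.0575] tray 0.6459 -0.0025
[198 214] [0.6444 0.0603] tray 0.6472 0.0002
[190 221] [0.6407 0.0644] tray 0.6439 0.0046
[184 221] [0.6403 0.0674] tray 0.6438 0.0076
[180 209] [0.6457 0.0689] tray 0.6494 0.0086
[ 94 207] [0.6413 0.1205] tray 0.6497 0.0604
[ 62 221] [0.63   0.1493] tray 0.6412 0.0902
[ 66 222] [0.6299 0.1458] tray 0.6407 0.0866
[ 63 235] [0.6213 0.1512] tray 0.6327 0.0929

[213 245] [0.6304 0.054 ] tray 0.6327 -0.0048
[216 260] [0.623  0.0531] tray 0.6252 -0.005
[298 265] [0.6252 0.016 ] tray 0.624 -0.0421
[434 262] [ 0.6311 -0.0441] tray 0.6242 -0.1025
[437 245] [ 0.6396 -0.0434] tray 0.6328 -0.1026
[419 220] [ 0.6506 -0.0325] tray 0.6447 -0.0928
[413 220] [ 0.6504 -0.0299] tray 0.6448 -0.0902
[403 207] [ 0.6556 -0.0246] tray 0.6505 -0.0853
[248 206] [0.6502 0.0379] tray 0.6509 -0.0226
[239 219] [0.6441 0.0418] tray 0.6452 -0.0182
[229 223] [0.6418 0.0462] tray 0.6433 -0.0136
```

View pics/w2z.png

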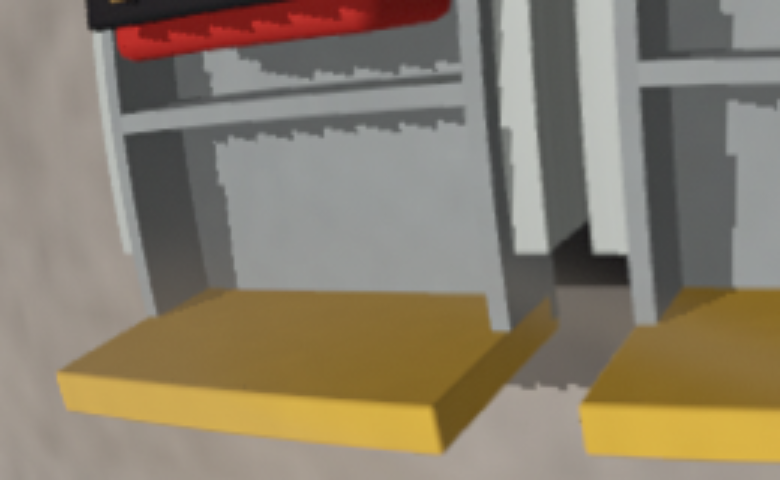

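Request:
step_arm(plan=[[[-1,-0.09,0,0],[-3,-0.28,0,0],[-3,-0.28,2.5,0],[-3,-0.28,5.5,0],[-3,-0.28,8,0],[-1.5,3,8,0],[0,6.3,8,0],[1.5,9.5,8,0],[2.6,11.8,8,0],[3,12.75,8,0],[3,12.75,8,0],[3,12.75,7,0]]])

```text
clock: 5.3
position: [0.6463, 0.1304, 0.2945]
tool_rot: [3.139, -0.0, -1.478]
force: [0.4, -1.3, 0.0]
grip_width: -0.0002
```

```bash
python3 - <<'E'
from workcell import bot
from h import *
f=bot.grab_frame("wrist"); cv2.imwrite("pics/wrist3.png",f["pixels"])
s=bot.observe();T=s["position"];print(T,s["force"])
a=.093;ex=np.array([np.cos(a),np.sin(a)]);ey=np.array([-ex[1],ex[0]])
print("tcp tray",T[:2]@ex,T[:2]@ey)
m,cs=lips(f,(20,150,630,399))
for c in cs:
    for p in cv2.approxPolyDP(c,2.5,True)[:,0]:
        X=fz(f,*map(float,p),.076); print(p,"tray",(X[:2]@ex).round(4),(X[:2]@ey).round(4))
    print()
E
```

```text
[0.64551598 0.12923175 0.29147413] [-1.74173478 -1.59787656 -2.79525412]
tcp tray 0.6547276934393238 0.06872680045292578
[ 96 301] tray 0.5699 0.2908
[ 72 325] tray 0.5251 0.353
[ 81 325] tray 0.5296 0.3348
[ 95 334] tray 0.5212 0.3166
[105 346] tray 0.5054 0.3093
[109 358] tray 0.4853 0.3133
[127 333] tray 0.5351 0.2645
[127 326] tray 0.5451 0.2603
[114 308] tray 0.5656 0.2683
[103 301] tray 0.5717 0.2803

[254 255] tray 0.632 0.1201
[255 265] tray 0.6239 0.1202
[297 266] tray 0.6239 0.0902
[299 255] tray 0.6327 0.0885
[310 252] tray 0.6351 0.0809
[313 241] tray 0.6435 0.0787
[339 242] tray 0.6428 0.0613
[342 251] tray 0.6359 0.0591
[349 251] tray 0.6359 0.0543
[355 256] tray 0.6319 0.0501
[356 266] tray 0.6239 0.0491
[394 265] tray 0.6241 0.022
[390 245] tray 0.64 0.0263
[378 228] tray 0.6528 0.0355
[280 228] tray 0.6528 0.1004
[289 234] tray 0.6485 0.0946
[286 237] tray 0.6463 0.0967
[273 234] tray 0.6484 0.1054
[262 238] tray 0.6453 0.1132

[537 250] tray 0.6293 -0.1022
[534 244] tray 0.6351 -0.0969
[506 224] tray 0.6536 -0.0633
[425 226] tray 0.6538 0.0028
[423 235] tray 0.6471 0.0034
[418 235] tray 0.6472 0.0071
[413 227] tray 0.6532 0.0113
[411 229] tray 0.6518 0.0126
[429 262] tray 0.6254 -0.0041
[535 255] tray 0.6248 -0.1015

[620 241] tray 0.6286 -0.2262
[589 221] tray 0.6528 -0.1607
[545 223] tray 0.6531 -0.1035
[542 231] tray 0.6463 -0.1023
[529 224] tray 0.6529 -0.0862
[525 228] tray 0.6497 -0.083
[557 254] tray 0.6234 -0.1284
[615 246] tray 0.6237 -0.2191
```

View pics/wrist3.png

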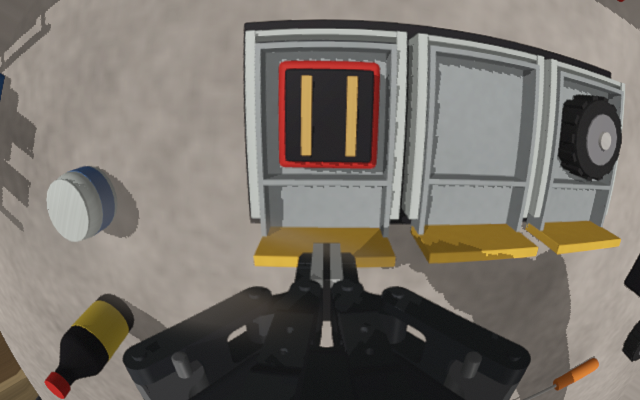

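The lip edges repeat the earlier values (outer 0.624, inner 0.632 in tray x), and the finger tip is aimed at the middle of the pocket. Descend.

Request:
step_arm(plan=[[[0,0,-1.5,0],[0,0,-3.2,0],[0,0,-4.9,0],[0,0,-6.2,0],[0,0,-7.2,0],[0,0,-7.4,0],[0,0,-7.4,0]]])

```text
clock: 5.93
position: [0.6454, 0.1287, 0.217]
tool_rot: [3.134, -0.001, -1.48]
force: [0.4, 0.4, 1.1]
grip_width: 0.0001
```

```bash
python3 - <<'E'
from workcell import bot
from h import *
f=bot.grab_frame("wrist"); cv2.imwrite("pics/wrist4.png",f["pixels"])
s=bot.observe();T=s["position"];print(T,s["force"])
a=.093;ex=np.array([np.cos(a),np.sin(a)]);ey=np.array([-ex[1],ex[0]])
print("tcp tray",T[:2]@ex,T[:2]@ey)
E
```

```text
[0.64562567 0.1289684  0.217739  ] [-1.02982188  0.3645182   0.82545355]
tcp tray 0.6548124546655797 0.06845440278861328
```

View pics/wrist4.png

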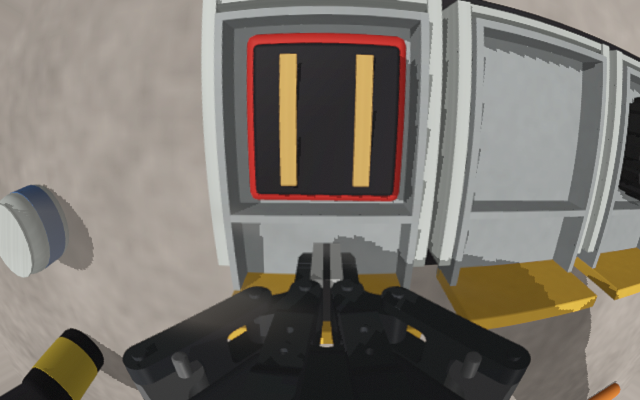

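The finger is in the pocket with no contact force. Draw out slowly along the rails.

Request:
step_arm(plan=[[[-0.4,-0.04,0,0],[-0.8,-0.07,0,0],[-1.1,-0.1,0,0],[-1.5,-0.14,0,0],[-2,-0.19,0,0],[-2.6,-0.24,0,0],[-3.2,-0.3,0,0],[-3.8,-0.35,0,0],[-4.4,-0.41,0,0],[-5,-0.47,0,0],[-5.5,-0.51,0,0],[-5.8,-0.54,0,0]]])

```text
clock: 6.98
position: [0.5869, 0.1235, 0.2177]
tool_rot: [3.135, -0.001, -1.479]
force: [2.6, 1.2, 0.6]
grip_width: -0.0001
```

Request:
step_arm(plan=[[[-0.4,-0.04,0,0],[-0.9,-0.08,0,0],[-1.4,-0.13,0,0],[-1.9,-0.18,0,0],[-2.4,-0.22,0,0],[-2.8,-0.26,0,0],[-3.2,-0.3,0,0],[-3.5,-0.33,0,0],[-3.7,-0.35,0,0],[-3.8,-0.36,0,0],[-3.8,-0.36,0,0]]])

```text
clock: 7.9
position: [0.5487, 0.1198, 0.2177]
tool_rot: [3.135, -0.001, -1.479]
force: [-0.1, -0.3, 0.9]
grip_width: -0.0
```

Request:
step_arm(plan=[[[-0.2,-0.02,0,0],[-0.35,-0.03,0,0],[-0.5,-0.05,0,0],[-0.6,-0.06,0,0],[-0.7,-0.07,0,0],[-0.7,-0.07,0,0]]])

```text
clock: 8.4
position: [0.545, 0.1191, 0.2183]
tool_rot: [-3.139, 0.001, -1.48]
force: [33.4, 2.5, -22.7]
grip_width: 0.0001
```

```bash
python3 - <<'E'
from workcell import bot
from h import *
f=bot.grab_frame("wrist"); cv2.imwrite("pics/wrist5.png",f["pixels"])
s=bot.observe();T=s["position"];print(T,s["force"])
a=.093;ex=np.array([np.cos(a),np.sin(a)]);ey=np.array([-ex[1],ex[0]])
print("tcp tray",T[:2]@ex,T[:2]@ey)
E
```

```text
[0.54500422 0.11917194 0.21829472] [ 31.49964392   2.22221755 -22.21127399]
tcp tray 0.5537160678442922 0.06804459358482695
```

View pics/wrist5.png

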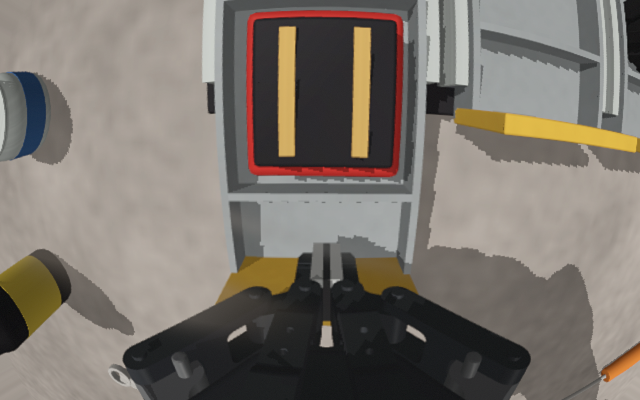

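It's at the stop: force 33 N, travel about 90 mm, pack lying flat. Back off 1 cm inside the pocket, lift straight up and retreat.

Request:
step_arm(plan=[[[0.5,0.05,0,0],[1,0.09,0,0],[1.2,0.11,0,0],[1.2,0.11,0,0],[1.2,0.11,2,0],[1.2,0.11,4.5,0],[1.2,0.11,7,0],[1.2,0.11,10,0],[1.2,0.11,13,0],[1.2,0.11,15,0],[-1,0.11,16,0],[-3,0.11,16,0]]])

```text
clock: 9.45
position: [0.5145, 0.1203, 0.3802]
tool_rot: [-3.137, 0.001, -1.481]
force: [-0.5, 1.0, -0.1]
grip_width: 0.0001
```

Request:
step_arm(plan=[[[-1,-3,2,0],[-2,-6,3,0],[-3,-9,3,0],[-4,-12,3,0],[-5,-15,3,0],[-6,-18,3,0],[-7,-21,3,0],[-8,-23,3,0],[-8,-24,3,0],[-8,-24,3,0]]])

```text
clock: 10.28
position: [0.4338, -0.1215, 0.4102]
tool_rot: [-3.137, 0.001, -1.484]
force: [-0.3, 0.3, -0.7]
grip_width: -0.0001
```

```bash
python3 - <<'E'
from workcell import bot
from h import *
s=bot.observe();print(s["clock"],s["position"],s["force"])
a=.093;ex=np.array([np.cos(a),np.sin(a)]);ey=np.array([-ex[1],ex[0]])
for n,box in (("scene",(260,190,450,260)),("side",(200,160,340,270)),("wrist",(0,0,640,250))):
    f=bot.grab_frame(n); cv2.imwrite(f"pics/{n}6.png",f["pixels"])
    m,cs=lips(f,box)
    for c in cs:
        x,y,w,h=cv2.boundingRect(c);print(n,x,y,w,h,[ (np.round([X[:2]@ex,X[:2]@ey],4)).tolist() for X in [(fz if n=="wrist" else onz)(f,*map(float,p),.076) for p in cv2.approxPolyDP(c,3,True)[:,0]]])
E
```

```text
10.2833 [ 0.43379316 -0.12147     0.4101507 ] [-0.2791623   0.25962639 -0.66071172]
scene 282 225 41 19 [[0.629, -0.1284], [0.6204, -0.2256], [0.6879, -0.2186], [0.6914, -0.1406]]
scene 332 224 41 19 [[0.6223, -0.0026], [0.622, -0.1005], [0.6623, -0.1056], [0.6895, -0.1002], [0.693, -0.0222]]
scene 377 203 37 32 [[0.5332, 0.0236], [0.6018, 0.0183], [0.6076, 0.048], [0.6657, 0.0546], [0.6119, 0.0498], [0.6097, 0.0936], [0.5378, 0.1199]]
side 261 223 24 31 [[0.5369, 0.0255], [0.542, 0.118], [0.4921, 0.1633], [0.4957, 0.0729]]
side 268 195 22 27 [[0.6269, -0.0975], [0.6322, -0.0092], [0.5771, 0.0422], [0.5725, -0.0387]]
side 294 180 19 24 [[0.6224, -0.2156], [0.6307, -0.1318], [0.579, -0.075], [0.5735, -0.1431]]
wrist 12 146 25 17 [[0.4827, 0.2498], [0.4789, 0.3081], [0.4649, 0.3297], [0.4706, 0.2614]]
wrist 91 76 88 19 [[0.5291, -0.0052], [0.5332, 0.0197], [0.5411, 0.0208], [0.5425, 0.1204], [0.5364, 0.1208]]
wrist 300 0 88 4 [[0.6062, -0.1334], [0.607, -0.2183]]
wrist 180 0 98 12 [[0.6225, -0.0059], [0.6056, -0.0279], [0.6053, -0.1109]]
wrist 133 0 7 23 [[0.635, 0.048], [0.6365, 0.0538], [0.609, 0.0532], [0.6102, 0.0476]]
wrist 115 0 7 28 [[0.6421, 0.0749], [0.6439, 0.0812], [0.6095, 0.0814], [0.6105, 0.0753]]
```

View pics/scene6.png

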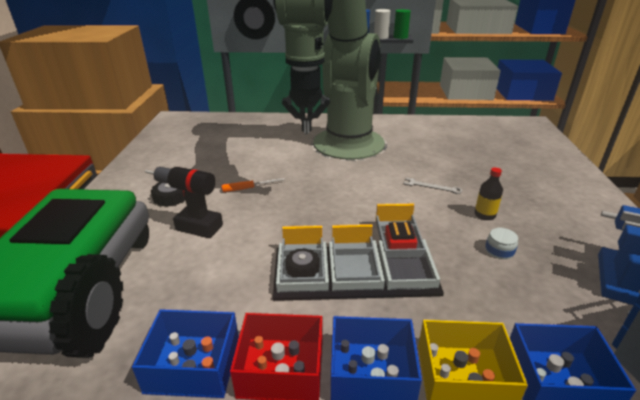

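View pics/side6.png

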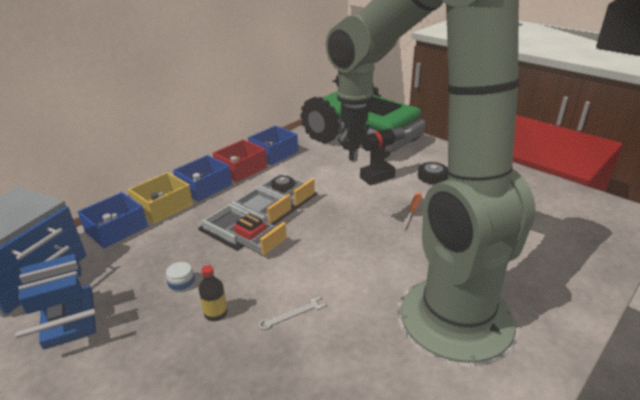

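The scene view shows the battery lip out at (395,212), with its outer edge at tray x ≈ 0.534 against 0.624 when home, so about 90 mm out. The empty lip at (352,233) is home, level with the wheel lip at (302,234). The pack lies flat, the other items haven't moved, and the arm is clear.

```bash
python3 -c "
from workcell import bot
print(bot.job_done())"
```

```text
the job is handed in; nothing more can be done
None
```

I pushed the empty tray home with the closed fingertips on the front of its lip, then hooked behind the battery tray's lip and drew that tray out to its stop. The job was handed in at about 10.4 s of the 43 s allowed, and it gave no verdict.

- **Empty tray:** the push ended against a stop at about 29 N. Its lip then measured in line with the wheel tray's lip, within 1–2 mm.
- **Battery tray:** I drew it at about 0.07 m/s until it met its stop at about 33 N. Its lip measured about 90 mm out from where it started.
- **Everything else:** in the last pictures the pack lies flat in its tray and the wheel's tray is shut with the wheel in it. The drill, oil bottle, tin, screwdriver, spanner and spare wheel look unmoved; I judged these by eye and did not measure them.
- **Arm:** it is clear of everything, with contact force near zero.

No check failed. The first rough lip positions from the scene and side cameras differed by 6–20 mm. That came from which lip edge each camera sees and from image blur. The close wrist-camera view settled it before I moved in.

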